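# Make up two vacuum fitting kits

### The arm

A 6-joint arm with a two-finger parallel gripper is mounted at the origin on the work surface. World frame = base frame: x ahead of the robot, y to its left, z up, the work surface at z = 0. Lengths are in m, angles in rad, forces in N, time in s.
With the tool pointing down it reaches from about 0.35 to 0.975 m from the base axis. Payload 17.4 kg.
Tool frame: the origin (TCP) lies between the finger pads; the fingertips stand 17 mm ahead of it and the grasp point (between the pads) lies 2 mm behind it; z points along the fingers, y is the line along which they close (so a half turn about z gives the same grasp; the last joint's range is limited). The gripper opens to 85 mm and grips with 20 to 120 N. Pads are 22 mm wide; open, the fingers measure 114 mm over their backs; the gripper's body (76 mm by 85 mm) begins 54 mm behind the grasp point. The pads swing forward as they close: fully open they stand 13 mm farther back than shut.
Start: joints at [1.08, 0.116, 1.442, -0, 1.584, -0.038], TCP at [0.295, 0.607, 0.213] pointing down, gripper open.
Joint ranges: [-2.83, 2.83], [-0.83, 2.19], [0.07, 2.5], [-1.14, 4.28], [0.01, 3], [-2.97, 2.97]. Speed limits (rad/s): [1.89, 1.89, 2.22, 3.14, 3.14, 3.14].

### API

Orientations are given as a unit quaternion [x, y, z, w].
In Python, from plant import arm gives the robot as it stands.
- The arm moves only by the shell command python3 -m inch 'ROWS' [FORCE]. ROWS is JSON, a list of rows, each an object with "slide": the shift along the tool's x, y, z in mm, a list of three; "dr": the turn, a rotation vector about the tool's x, y, z in degrees, a list of three; "jaw": the finger opening in mm, from 0 to 85.4. A call has 1 to 20 rows; each row shifts and turns the commanded pose from where the row before left it, along the tool's axes as they then stand; what a row does not reach is not made up. A row lasts 1/10 s, in which the tool goes at most 50 mm and 8.59 degrees, less where a joint would pass 70% of its speed; a pose out of reach is approached as far as the arm can. A call is refused whole if a number of a shift passes 50 or a number of a turn 8.59, either way. A call with a gripper value outside its range is refused whole. The fingers move at their own pace and stop on an object; FORCE is the grip in N (left out, the last holds). Time passes only in rows, so rows that do not move let the fingers close. It gives the time, the measured TCP pose, the force, the opening and the grip force at its end, in the units of the state.
- arm.read_state(): the state, without advancing time (a new reading comes with each control period).
- arm.camera(name): name is "scene" or "top" or "wrist"; returns a dict with "frame" (480x640x3 uint8, blue, green, red), "fx", "fy", "cx", "cy" (pixels), "rvec" (rotation vector, rad) and "tvec" (3), from world to camera coordinates, as OpenCV has them. Camera axes: x right, y down, z forward; pixel columns grow to the right and rows downward; lengths in m; the calibration is good to about 2 mm. A picture is of the moment at which its call begins. There is no depth.
- arm.job_done(): hands the job in; it is judged then, once.
Trained networks look in the newest picture that a camera, given by its name, has taken for a name from the list of things; names that differ only in an ending like _2 or _b are one class to them, and where a whole thing is asked for, a point or a joint stands for the part that bears it (a point fixed in the world has none). Each returns a list of dicts, best first, with "conf" (0 to 1); they miss things now and then, are a little off and sometimes report something else, mostly with a low value. They report only what shows in the picture. A call takes as long as a camera call. They do not tell look-alikes from the thing itself.
- arm.masks_of(camera, label): "region" (480x640 bool, what is visible of it) and "extent" ([centre column, centre row, width, height] in pixels, round what is visible of it).
The state is a dict: "time_s": time; "q": joint angles; "joint_vel": joint speeds; "effort": joint torques, N m; "tool_pos": TCP position; "ee_rot": TCP orientation; "ft_force": force on the tool from outside, world axes, zero at the start; "moment": the same for the moment, N m; "width": opening from 0.0 (shut) to 1.0 (fully open); "grasp_force": force on a finger pad.
Only numpy, scipy, OpenCV 4.12 (cv2) and the standard library are available. Lean on these libraries where they do the work, as an engineer would, in place of code of your own. Each camera call takes 0.05 s, during which the arm holds its last target. There are 200 camera calls.

### The job

Make up two kits of vacuum fittings in the two white-rimmed trays, one piece to a compartment, each set down upright and flat on the compartment floor. The tray with two compartments gets the straight pipe nipple and the small spacer ring, either way round; the tray with three gets the conical reducer in its middle compartment, and the large spacer ring and the angle bracket in its two end compartments, either way round. The blank flange is not needed: leave it where it lies.

Things in the scene. Friction and masses are not known exactly. Their poses are not given: they have to be found in the camera images.
- nipple_mid (a point): Straight pipe nipple: the tall, slim steel tube standing on end, 65 mm high, a small flange 32 mm across and 6 mm thick at each end, tube 22 mm across between them. The point lies on its axis, half-way up, axis z. Grip it round the tube from above.
- reducer_mid (a point): Conical reducer: steel, 50 mm high, wide base flange 56 mm across and 8 mm thick, a cone above it up to 22 mm, then a neck 26 mm across with a lip 32 mm across on its top 6 mm. The point lies on its axis, half-way up, axis z. Grip it round the neck, from 22 to 44 mm above its underside.
- ring_small_mid (a point): Small spacer ring: plain steel ring lying flat, 40 mm outside, 26 mm hole, 22 mm high. The point lies on its axis, half-way up, axis z. 
- ring_large_mid (a point): Large spacer ring: plain steel ring lying flat, 56 mm outside, 42 mm hole, 22 mm high. The point lies on its axis, half-way up, axis z. 
- bracket_mid (a point): Aluminium angle bracket: base plate 44 mm (its x) by 56 mm (its y), 8 mm thick, with an upright leg along one long edge, 10 mm thick, 56 mm long, rising to 45 mm above the underside. The point is over the middle of the base plate, 22.5 mm above the underside; the leg's mid-plane lies 17 mm to its -x side. Grip it across the leg.
- blank_mid (a point): Blank flange, not needed: a solid stepped steel disc with no hole, lying flat, 52 mm across at the foot, 40 mm across at the top, 14 mm high. The point lies on its axis, half-way up, axis z. 
- tray_two: Shallow kit tray, white rims and grey floor, with two square-ish compartments side by side along its y, fixed to the bench: 74 mm (x) by 144 mm (y), floor 3 mm thick, rim and divider 4 mm thick and 9 mm high over the bench. Each compartment is 70 mm (x) by 66 mm (y) inside, centred at y = -35 and +35 mm. Origin: centre of the underside, z up.
- tray_three: Shallow kit tray, white rims and grey floor, with three compartments in a row along its y, fixed to the bench: 88 mm (x) by 256 mm (y), floor 3 mm thick, rim and dividers 4 mm thick and 9 mm high over the bench. Each compartment is 80 by 80 mm inside, centred at y = -84, 0 and +84 mm. Origin: centre of the underside, z up.
Things that resemble listed ones, but are neither listed nor needed, are in the scene too. Leave any orange look-alike of the part that bears ring_small_mid alone.

How it is judged:
At the end, for the whole second after the job is handed in: Nipple and small ring in separate compartments of the two-part tray; reducer in the middle, large ring and bracket in the ends of the three-part tray; each flat on the floor (3 mm in height, 0.08 rad), released, at rest; blank flange within 20 mm of its start ((((y of nipple_mid in the frame of tray_two between 0.015 and 0.055 m and x of nipple_mid in the frame of tray_two between -0.022 and 0.022 m and z of nipple_mid in the frame of tray_two between 0.0325 and 0.0385 m) and (y of ring_small_mid in the frame of tray_two between -0.051 and -0.019 m and x of ring_small_mid in the frame of tray_two between -0.018 and 0.018 m and z of ring_small_mid in the frame of tray_two between 0.011 and 0.017 m)) or ((y of nipple_mid in the frame of tray_two between -0.055 and -0.015 m and x of nipple_mid in the frame of tray_two between -0.022 and 0.022 m and z of nipple_mid in the frame of tray_two between 0.0325 and 0.0385 m) and (y of ring_small_mid in the frame of tray_two between 0.019 and 0.051 m and x of ring_small_mid in the frame of tray_two between -0.018 and 0.018 m and z of ring_small_mid in the frame of tray_two between 0.011 and 0.017 m))) and y of reducer_mid in the frame of tray_three between -0.016 and 0.016 m and x of reducer_mid in the frame of tray_three between -0.016 and 0.016 m and z of reducer_mid in the frame of tray_three between 0.025 and 0.031 m and (((y of ring_large_mid in the frame of tray_three between 0.068 and 0.1 m and x of ring_large_mid in the frame of tray_three between -0.016 and 0.016 m and z of ring_large_mid in the frame of tray_three between 0.011 and 0.017 m) and (y of bracket_mid in the frame of tray_three between -0.106 and -0.062 m and x of bracket_mid in the frame of tray_three between -0.022 and 0.022 m and z of bracket_mid in the frame of tray_three between 0.0225 and 0.0285 m)) or ((y of ring_large_mid in the frame of tray_three between -0.1 and -0.068 m and x of ring_large_mid in the frame of tray_three between -0.016 and 0.016 m and z of ring_large_mid in the frame of tray_three between 0.011 and 0.017 m) and (y of bracket_mid in the frame of tray_three between 0.062 and 0.106 m and x of bracket_mid in the frame of tray_three between -0.022 and 0.022 m and z of bracket_mid in the frame of tray_three between 0.0225 and 0.0285 m))) and angle between the z axis of each of nipple_mid, ring_small_mid, ring_large_mid and the z axis of tray_two, either way round below 0.08 rad and angle between each of reducer_mid, bracket_mid's own z axis and vertical below 0.08 rad and distance of blank_mid from where it was at the start of the episode below 0.02 m and linear speed of each of nipple, reducer, ring_small, ring_large, bracket below 0.02 m/s); the robot touches nothing.
It fails at once if the blank flange is pushed or carried more than 20 mm from where it lay (distance of blank_mid from where it was at the start of the episode above 0.02 m).
It also fails if it takes over 128 s, if anything falls off the work surface, if the arm or the gripper's body presses on something with over 40 N, if the wrist force passes 120 N, or if a joint passes its speed limit or range.

## Working session

There is one attempt and no reset: what is moved stays moved. The work goes in short steps, Python scripts to look and compute and a shell command to move; the robot and the scene stay as the last step left them, time stands still between calls to the robot, and variables do not carry over. Pictures are saved under pics/ and viewed, at most 14 in all, crops included, and the job is handed in when it is done.

```bash
ls; mkdir -p pics; cat > h.py <<'E'
import numpy as np, cv2
from plant import arm
from scipy.spatial.transform import Rotation as R
def cam(n):
    return arm.camera(n)
def ray(c,u,v,z):
    Rm=cv2.Rodrigues(np.array(c["rvec"],float))[0]; t=np.array(c["tvec"],float).ravel()
    o=-Rm.T@t; d=Rm.T@np.array([(u-c["cx"])/c["fx"],(v-c["cy"])/c["fy"],1.])
    return o+d*(z-o[2])/d[2]
def proj(c,p):
    K=np.array([[c["fx"],0,c["cx"]],[0,c["fy"],c["cy"]],[0,0,1.]])
    return cv2.projectPoints(np.array(p,float).reshape(-1,3),np.array(c["rvec"],float),np.array(c["tvec"],float),K,None)[0][:,0]
E
python3 - <<'E'
from h import *
for n in ["top","scene"]:
    c=cam(n); cv2.imwrite(f"pics/{n}0.png",c["frame"])
    Rm=cv2.Rodrigues(np.array(c["rvec"],float))[0]; print(n,c["fx"],(-Rm.T@np.array(c["tvec"]).ravel()).round(3))
    for l,z in [("nipple_mid",.0325),("reducer_mid",.025),("ring_small_mid",.011),("ring_large_mid",.011),("bracket_mid",.0225),("blank_mid",.007),("tray_two",.009),("tray_three",.009)]:
        for d in arm.masks_of(n,l):
            e=d["extent"]; print(l,round(d["conf"],2),np.round(e),ray(c,e[0],e[1],z).round(3))
s=arm.read_state();print(s)
E
```

```text
pics
top 572.58094646972 [ 0.31  -0.011  1.155]
nipple_mid 0.88 [126. 269.  25.  24.] [0.451 0.364 0.032]
reducer_mid 0.58 [344. 268.  27.  26.] [ 0.448 -0.066  0.025]
ring_small_mid 0.81 [504. 317.  25.  19.] [ 0.35  -0.383  0.011]
ring_small_mid 0.77 [520. 279.  21.  20.] [ 0.424 -0.42   0.011]
ring_large_mid 0.81 [424. 276.  28.  30.] [ 0.432 -0.227  0.011]
bracket_mid 0.66 [212. 279.  36.  35.] [0.429 0.196 0.022]
blank_mid 0.95 [275. 277.  26.  24.] [0.434 0.071 0.007]
tray_two 0.76 [232. 188.  71.  47.] [0.62  0.161 0.009]
tray_three 0.8 [379. 178. 130.  44.] [ 0.638 -0.143  0.009]
scene 465.87663215250944 [ 1.073 -0.412  0.567]
nipple_mid 0.87 [434. 185.  15.  33.] [0.446 0.369 0.032]
nipple_mid 0.36 [330. 237.  17.  18.] [0.469 0.046 0.032]
reducer_mid 0.63 [281. 259.  31.  36.] [ 0.463 -0.066  0.025]
ring_small_mid 0.9 [ 98. 299.  24.  22.] [ 0.352 -0.378  0.011]
ring_small_mid 0.88 [ 85. 332.  26.  31.] [ 0.423 -0.417  0.011]
ring_small_mid 0.7 [135. 315.  23.  29.] [ 0.432 -0.338  0.011]
ring_large_mid 0.76 [195. 292.  36.  26.] [ 0.437 -0.233  0.011]
bracket_mid 0.73 [375
[... 339 characters left out ...]
': 0.9, 'q': array([ 1.08020916e+00,  1.15972820e-01,  1.44158555e+00,  1.18895108e-05,
        1.58403756e+00, -3.77535445e-02]), 'joint_vel': array([ 7.21142807e-04,  6.39484154e-04, -1.08091495e-03,  1.93041520e-04,
       -1.51806007e-04, -8.45608414e-05]), 'effort': array([-3.15064499e-03, -7.31707764e+01, -6.32654786e+01, -7.10011864e-05,
       -1.80560560e-04,  6.20388528e-05]), 'tool_pos': array([0.29529817, 0.60697655, 0.21303045]), 'ee_rot': array([ 2.24487162e-01,  9.74477047e-01, -2.99881095e-08, -6.16596522e-06]), 'ft_force': array([-0.32622878, -0.74400302,  0.17880699]), 'moment': array([ 0.07159353, -0.04887385, -0.04139808]), 'grasp_force': 0.0, 'width': 0.9985463874750862}
```

```bash
python3 - <<'E'
import cv2
a=cv2.imread("pics/top0.png")[140:340,90:550]
cv2.imwrite("pics/topc.png",cv2.resize(a,(800,348),interpolation=cv2.INTER_CUBIC))
a=cv2.imread("pics/scene0.png")[160:430,60:480]
cv2.imwrite("pics/scenec.png",cv2.resize(a,(800,514),interpolation=cv2.INTER_CUBIC))
E
```

```text
(no output)
```

View pics/topc.png

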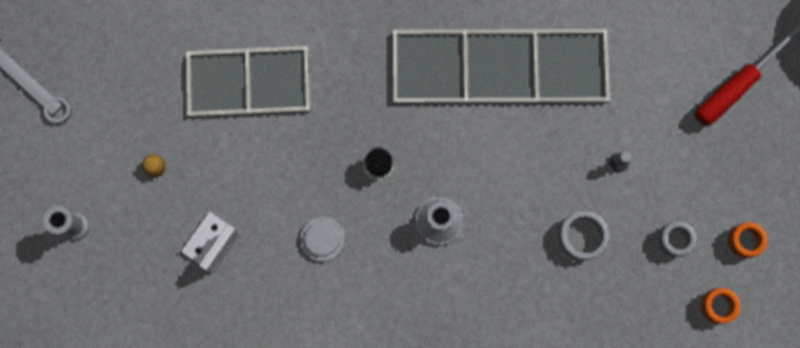

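View pics/scenec.png

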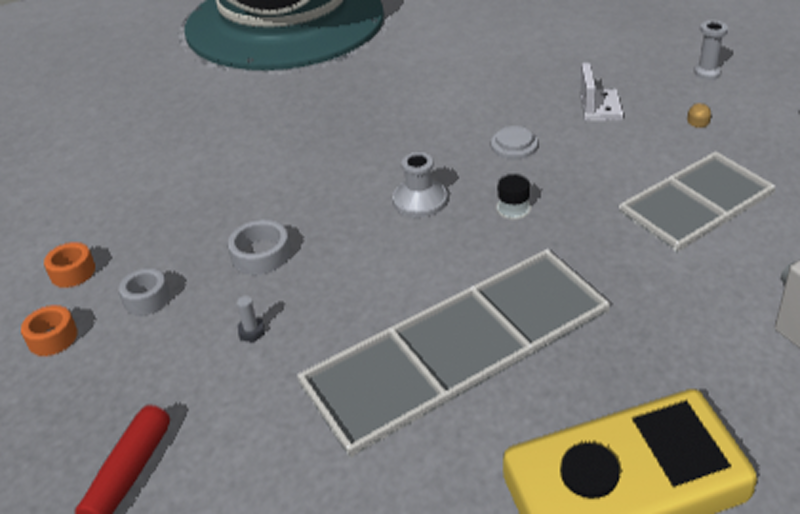

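```bash
cat >> h.py <<'E'
from scipy.optimize import least_squares
M={"nipple_mid":[(16,0),(16,6),(16,59),(16,65)],"reducer_mid":[(28,0),(28,8),(13,22),(16,44),(16,50)],
"ring_small_mid":[(20,0),(20,22)],"ring_large_mid":[(28,0),(28,22)],"blank_mid":[(26,0),(26,7),(20,14)]}
A=np.linspace(0,2*np.pi,60)
def pts(l,x,y,z0=0): return np.vstack([np.c_[x+r/1e3*np.cos(A),y+r/1e3*np.sin(A),np.full(60,z0+z/1e3)] for r,z in M[l]])
def fit(l,obs,x0,z0=0):
    def f(p):
        o=[]
        for c,e in obs:
            q=proj(c,pts(l,p[0],p[1],z0)); a,b=q.min(0),q.max(0)
            o+=[*((a+b)/2-e[:2]),*((b-a)-np.array(e[2:])+1)]
        return np.array(o)
    s=least_squares(f,x0); return s.x,s.fun
E
python3 - <<'E'
from h import *
T=cam("top"); tr={l:arm.masks_of("top",l) for l in list(M)+["tray_two","tray_three"]}
S=cam("scene"); sr={l:arm.masks_of("scene",l) for l in M}
def steel(c,d): 
    m=c["frame"][d["region"]].astype(int); return abs(m[:,2].mean()-m[:,0].mean())<30
for l in M:
    obs=[]
    for c,r in ((T,tr),(S,sr)):
        k=[d for d in r[l] if steel(c,d)]
        if k: obs.append((c,k[0]["extent"]))
    if not obs: print(l,"none"); continue
    x,e=fit(l,obs,ray(obs[0][0],obs[0][1][0],obs[0][1][1],.02)[:2]); print(l,len(obs),x.round(4),e.round(1))
for l in ["tray_two","tray_three"]:
    for d in tr[l][:1]:
        p=np.argwhere(d["region"])[:,::-1]; w=np.array([ray(T,u,v,.009)[:2] for u,v in p],np.float32)
        r=cv2.minAreaRect(w*1000); print(l,np.round(r[0],1),np.round(r[1],1),r[2])
E
```

```text
nipple_mid 2 [0.4492 0.362 ] [-1.3 -0.5  0.7 -1.8 -1.7  1.5  4.3  2. ]
reducer_mid 2 [ 0.449  -0.0628] [-0.4 -0.8  1.9  5.  -0.7 -1.2  6.6 -0.3]
ring_small_mid 2 [ 0.4251 -0.3368] [-2.7 -0.7  1.9  4.1 -2.1 -0.4  4.7  1.3]
ring_large_mid 2 [ 0.4293 -0.232 ] [ 0.1 -0.1  1.9  1.7  0.1 -0.8  1.9  4.6]
blank_mid 2 [0.4354 0.0725] [ 0.8  1.2  4.2  3.5  1.3  0.3  9.6 -0.4]
tray_two [621.3 161. ] [ 83.2 144.8] 0.8080851435661316
tray_three [ 637.8 -140.4] [255.2  90.1] 89.4069595336914
```

```bash
cat >> h.py <<'E'
def st(tgt=None):
    s=arm.read_state(); r=R.from_quat(s["ee_rot"]); p=np.array(s["tool_pos"]); m=r.as_matrix()
    print("t",round(s["time_s"],1),"p",p.round(4),"yaw",round(np.degrees(np.arctan2(m[1,0],m[0,0])),1),"zz",m[:,2].round(3),"w",round(s["width"]*85.4,1),"g",round(s["grasp_force"],1),"F",np.round(s["ft_force"],1))
    if tgt is not None: print("slide mm",(m.T@(np.array(tgt)-p)*1e3).round(1))
E
python3 -m inch '[{"slide":[0,0,0],"dr":[0,0,-6.5],"jaw":85},{"slide":[0,0,0],"dr":[0,0,-6.5],"jaw":85},{"slide":[0,0,0],"dr":[0,0,-6.5],"jaw":85},{"slide":[0,0,0],"dr":[0,0,-6.5],"jaw":85},{"slide":[-26,-41,8],"dr":[0,0,0],"jaw":60},{"slide":[-26,-41,8],"dr":[0,0,0],"jaw":60},{"slide":[-26,-41,8],"dr":[0,0,0],"jaw":60},{"slide":[-26,-41,8],"dr":[0,0,0],"jaw":60},{"slide":[-26,-41,8],"dr":[0,0,0],"jaw":60},{"slide":[-24,-40,10],"dr":[0,0,0],"jaw":60},{"slide":[0,0,0],"dr":[0,0,0],"jaw":60}]' 40
python3 - <<'E'
from h import *
st([.449,.362,.163])
c=cam("wrist"); cv2.imwrite("pics/w1.png",c["frame"]); Rm=cv2.Rodrigues(np.array(c["rvec"],float))[0];print(c["fx"],(-Rm.T@np.array(c["tvec"]).ravel()).round(3),Rm[2].round(2))
for d in arm.masks_of("wrist","nipple_mid"):
    print(d["conf"],d["extent"]); x,e=fit("nipple_mid",[(c,d["extent"])],[.449,.362]);print(x.round(4),e.round(1))
E
```

```text
time_s: 2.7
tool_pos: [0.4514, 0.358, 0.1618]
ee_rot: [0.002, 1.0, -0.001, -0.0]
ft_force: [0.4, 0.6, 1.2]
width: 0.701
grasp_force: 0.0
t 2.7 p [0.4514 0.358  0.1618] yaw 179.8 zz [-0.001 -0.002 -1.   ] w 59.8 g 0.0 F [0.4 0.6 1.2]
slide mm [ 2.4  4.  -1.2]
339.7006923235286 [0.381 0.359 0.322] [ 0.27 -0.   -0.96]
0.9 [315.5, 230.4, 41.2, 51.9]
[0.4486 0.3588] [-0.  -0.3  0.7  2.1]
```

View pics/w1.png

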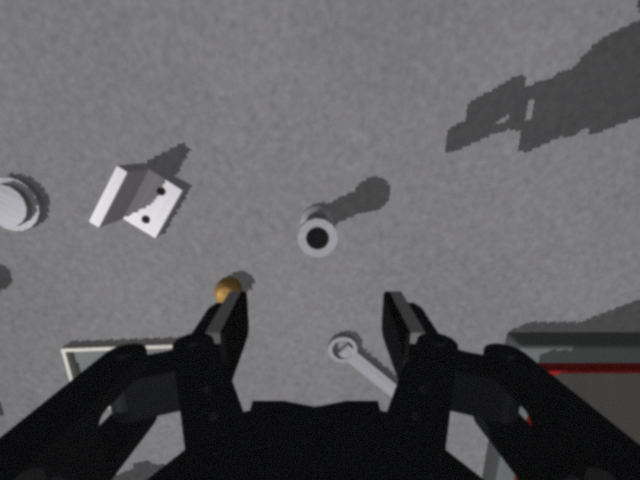

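Wrist picture: nipple at (317,235), bracket at (135,200) with its leg on the upper left, spare ball at (230,290). Possible confusions (top crop): small ring steel (679,238) against the orange rings (748,240) and (721,306); reducer (440,220) against the black-capped jar (378,162); large ring (585,236) against the blank (322,240). The nipple is unmistakable.

```bash
python3 -m inch '[{"slide":[2.5,1,32],"dr":[0,0,0],"jaw":60},{"slide":[0,0,32],"dr":[0,0,0],"jaw":60},{"slide":[0,0,32],"dr":[0,0,0],"jaw":60},{"slide":[0,0,20],"dr":[0,0,0],"jaw":60},{"slide":[0,0,11],"dr":[0,0,0],"jaw":60},{"slide":[0,0,0],"dr":[0,0,0],"jaw":15},{"slide":[0,0,0],"dr":[0,0,0],"jaw":15},{"slide":[0,0,0],"dr":[0,0,0],"jaw":15},{"slide":[0,0,0],"dr":[0,0,0],"jaw":15},{"slide":[0,0,0],"dr":[0,0,0],"jaw":15},{"slide":[0,0,0],"dr":[0,0,0],"jaw":15},{"slide":[0,0,0],"dr":[0,0,0],"jaw":15}]' 40; python3 -c "
from h import *; st([.449,.359,.035])"
```

```text
time_s: 4.0
tool_pos: [0.4477, 0.3636, 0.0373]
ee_rot: [-0.0, 1.0, 0.001, 0.001]
ft_force: [-0.9, 0.8, 6.1]
width: 0.344
grasp_force: 40.2
t 4.0 p [0.4477 0.3636 0.0373] yaw -180.0 zz [ 0.002  0.001 -1.   ] w 29.4 g 40.2 F [-0.9  0.8  6.1]
slide mm [-1.3 -4.6  2.3]
```

```bash
python3 -m inch '[{"slide":[0,0,0],"dr":[0,0,0],"jaw":15},{"slide":[0,0,0],"dr":[0,0,0],"jaw":15},{"slide":[0,0,-15],"dr":[0,0,0],"jaw":15},{"slide":[0,0,-30],"dr":[0,0,0],"jaw":15},{"slide":[0,0,-30],"dr":[0,0,0],"jaw":15},{"slide":[0,0,-10],"dr":[0,0,0],"jaw":15},{"slide":[0,0,0],"dr":[0,0,0],"jaw":15}]' 60
python3 - <<'E'
from h import *
st()
for n in("wrist","scene"):
    c=cam(n); cv2.imwrite(f"pics/{n}2.png",c["frame"])
    b=c["frame"][100:420,140:500] if n=="wrist" else cv2.resize(c["frame"][100:220,380:500],(320,320),interpolation=2)
    globals()[n]=b
cv2.imwrite("pics/m2.png",np.hstack([wrist,scene]))
E
```

```text
time_s: 4.7
tool_pos: [0.4476, 0.3635, 0.1228]
ee_rot: [-0.0, 1.0, 0.001, 0.001]
ft_force: [0.5, -0.6, -3.0]
width: 0.328
grasp_force: 59.4
t 4.7 p [0.4476 0.3635 0.1228] yaw -179.9 zz [ 0.002  0.002 -1.   ] w 28.0 g 59.4 F [ 0.5 -0.6 -3. ]
```

View pics/m2.png

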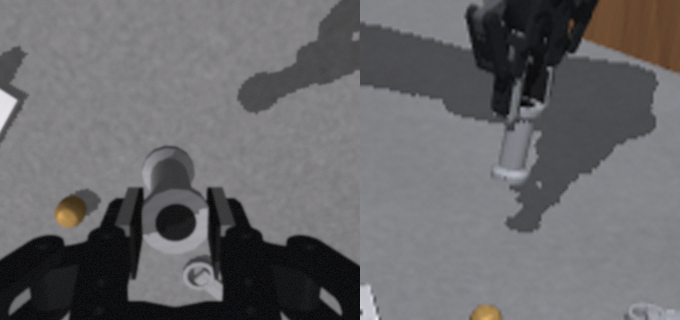

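```bash
python3 - <<'E'
from h import *
W=cam("wrist");S=cam("scene")
def tri(a,b): 
    s=least_squares(lambda p:np.r_[proj(W,p)[0]-a,proj(S,p)[0]-b],[.45,.36,.12]); return s.x.round(4),s.fun.round(1)
print(tri((315,320),(443.7,137.5)));print(tri((308,266),(437,165)))
m=arm.masks_of("wrist","nipple_mid")
for z in(.11,.12,.13): print(z,proj(W,[.4476,.3635,z+.032]).round(),proj(W,[.4476,.3635,z-.03]).round())
E
```

```text
(array([0.447 , 0.3637, 0.1503]), array([ 0.5,  0.5, -3.4,  0.8]))
(array([0.4457, 0.3595, 0.086 ]), array([ 0.5,  0.5, -2.5,  0.3]))
0.11 [[315. 313.]] [[315. 266.]]
0.12 [[315. 324.]] [[315. 272.]]
0.13 [[315. 337.]] [[315. 278.]]
```

```bash
python3 -m inch '[{"slide":[-10,-10,-8],"dr":[0,0,0],"jaw":15},{"slide":[-29,-28,-8],"dr":[0,0,0],"jaw":15},{"slide":[-29,-28,0],"dr":[0,0,0],"jaw":15},{"slide":[-29,-28,0],"dr":[0,0,0],"jaw":15},{"slide":[-29,-28,0],"dr":[0,0,0],"jaw":15},{"slide":[-29,-27,0],"dr":[0,0,0],"jaw":15},{"slide":[-19,-17,0],"dr":[0,0,0],"jaw":15},{"slide":[0,0,0],"dr":[0,0,0],"jaw":15}]'
python3 - <<'E'
from h import *
st([.622,.198,.14])
c=cam("wrist"); f=c["frame"].copy()
for x,y,hx,hy,ys in [(.621,.161,.037,.072,(-.035,.035)),(.638,-.141,.044,.128,(-.084,0,.084))]:
    for p in proj(c,[[x+a*hx,y+b*hy,.009] for a in(-1,1) for b in(-1,0,1)]): cv2.circle(f,tuple(int(v) for v in p),2,(0,0,255),-1) if abs(p).max()<2000 else 0
cv2.imwrite("pics/w3.png",f)
E
```

```text
time_s: 5.75
tool_pos: [0.6233, 0.1941, 0.1364]
ee_rot: [0.001, 1.0, -0.0, -0.0]
ft_force: [-0.2, -0.2, -0.9]
width: 0.332
grasp_force: 59.4
t 5.8 p [0.6233 0.1941 0.1364] yaw 179.9 zz [-0.001 -0.001 -1.   ] w 28.4 g 59.4 F [-0.2 -0.2 -0.9]
slide mm [ 1.3  3.9 -3.6]
```

View pics/w3.png

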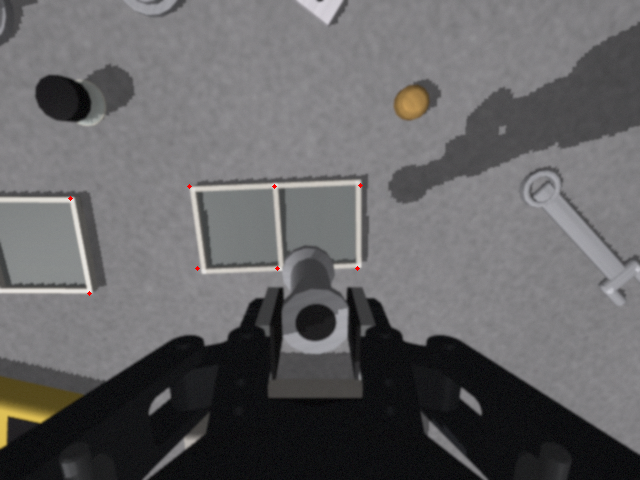

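```bash
python3 -m inch '[{"slide":[2,4,30],"dr":[0,0,0],"jaw":15},{"slide":[0,0,30],"dr":[0,0,0],"jaw":15},{"slide":[0,0,20],"dr":[0,0,0],"jaw":15},{"slide":[0,0,8],"dr":[0,0,0],"jaw":15},{"slide":[0,0,4],"dr":[0,0,0],"jaw":15},{"slide":[0,0,0],"dr":[0,0,0],"jaw":15},{"slide":[0,0,0],"dr":[0,0,0],"jaw":15}]';python3 -c "
from h import *; st([.622,.198,.041])"
```

```text
time_s: 6.5
tool_pos: [0.6197, 0.2015, 0.0463]
ee_rot: [-0.001, 1.0, 0.0, 0.001]
ft_force: [0.1, 0.4, -1.4]
width: 0.333
grasp_force: 59.5
t 6.5 p [0.6197 0.2015 0.0463] yaw -179.9 zz [ 0.001  0.    -1.   ] w 28.5 g 59.5 F [ 0.1  0.4 -1.4]
slide mm [-2.3 -3.5  5.3]
```

```bash
python3 -m inch '[{"slide":[0,-3,3],"dr":[0,0,0],"jaw":15},{"slide":[0,0,1],"dr":[0,0,0],"jaw":15},{"slide":[0,0,1],"dr":[0,0,0],"jaw":15},{"slide":[0,0,0],"dr":[0,0,0],"jaw":15},{"slide":[0,0,0],"dr":[0,0,0],"jaw":15}]'
```

```text
time_s: 7.0
tool_pos: [0.6195, 0.1982, 0.0406]
ee_rot: [-0.0, 1.0, -0.0, 0.0]
ft_force: [-0.1, -1.3, 5.4]
width: 0.335
grasp_force: 59.9
```

```bash
python3 -m inch '[{"slide":[0,0,0],"dr":[0,0,0],"jaw":32},{"slide":[0,0,0],"dr":[0,0,0],"jaw":38},{"slide":[0,0,0],"dr":[0,0,0],"jaw":46},{"slide":[0,0,0],"dr":[0,0,0],"jaw":54},{"slide":[0,0,0],"dr":[0,0,0],"jaw":54},{"slide":[0,0,0],"dr":[0,0,0],"jaw":54},{"slide":[0,0,-20],"dr":[0,0,0],"jaw":54},{"slide":[0,0,-40],"dr":[0,0,0],"jaw":54},{"slide":[0,0,-40],"dr":[0,0,0],"jaw":54},{"slide":[0,0,-20],"dr":[0,0,0],"jaw":54},{"slide":[0,0,0],"dr":[0,0,0],"jaw":54},{"slide":[0,0,0],"dr":[0,0,0],"jaw":54}]'
python3 - <<'E'
from h import *
st([.42,.18,.163])
c=cam("wrist")
for d in arm.masks_of("wrist","nipple_mid")[:1]:
    x,e=fit("nipple_mid",[(c,d["extent"])],[.62,.197],.003);print(d["conf"],x.round(4),e.round(1))
for d in arm.masks_of("wrist","bracket_mid"): print(d["conf"],d["extent"])
cv2.imwrite("pics/w4.png",c["frame"][0:400,100:540])
E
```

```text
time_s: 8.2
tool_pos: [0.6192, 0.1983, 0.1599]
ee_rot: [-0.001, 1.0, 0.0, 0.0]
ft_force: [-0.8, 0.3, -1.0]
width: 0.631
grasp_force: 0.0
t 8.2 p [0.6192 0.1983 0.1599] yaw -179.9 zz [ 0.  0. -1.] w 53.9 g 0.0 F [-0.8  0.3 -1. ]
slide mm [199.2 -18.1  -3.2]
0.6 [0.6219 0.1929] [-0.  -0.7 -0.4  5. ]
0.58 [312.0, 22.8, 72.0, 42.2]
```

View pics/w4.png

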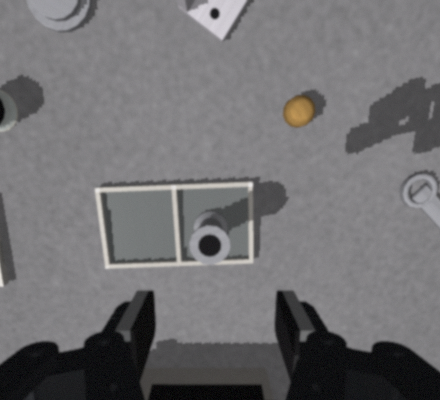

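```bash
python3 -m inch '[{"slide":[15,-1,-3],"dr":[0,0,0],"jaw":54},{"slide":[35,-1,0],"dr":[0,0,0],"jaw":54},{"slide":[40,-1,0],"dr":[0,0,0],"jaw":54},{"slide":[40,0,0],"dr":[0,0,0],"jaw":54},{"slide":[40,0,0],"dr":[0,0,0],"jaw":54},{"slide":[20,0,0],"dr":[0,0,0],"jaw":54},{"slide":[0,0,0],"dr":[0,0,0],"jaw":54},{"slide":[0,0,0],"dr":[0,0,0],"jaw":54}]'
python3 - <<'E'
from h import *
st()
c=cam("wrist")
for d in arm.masks_of("wrist","bracket_mid")[:1]:
    reg=d["region"]; print(d["conf"],d["extent"])
x0,y0,w,h=d["extent"]
# silhouette fit
bx=[(-22,22,0,8),(-22,-12,0,45)]
P=np.array([[x,y,z] for a,b,z0,z1 in bx for x in(a,b) for y in(-28,28) for z in(z0,z1)])/1e3
from scipy.ndimage import distance_transform_edt as dt
def hullmask(p):
    m=np.zeros((480,640),np.uint8); q=P.copy(); C,S=np.cos(p[2]),np.sin(p[2])
    w=np.c_[p[0]+C*q[:,0]-S*q[:,1],p[1]+S*q[:,0]+C*q[:,1],q[:,2]]; uv=proj(c,w)
    for k in(slice(0,8),slice(8,16)): cv2.fillConvexPoly(m,cv2.convexHull(np.round(uv[k]*8).astype(np.int32)),1,shift=3)
    return m.astype(bool)
def cost(p):
    m=hullmask(p); return 1-(m&reg).sum()/(m|reg).sum()
from scipy.optimize import minimize
best=min((minimize(cost,[.429,.196,a],method="Nelder-Mead",options=dict(initial_simplex=np.array([[.429,.196,a],[.439,.196,a],[.429,.206,a],[.429,.196,a+.4]]))) for a in np.arange(0,6.28,.5)),key=lambda r:r.fun)
print(best.x[:2].round(4),np.degrees(best.x[2])%360,best.fun)
f=c["frame"].copy(); cs,_=cv2.findContours(hullmask(best.x).astype(np.uint8),0,1); cv2.drawContours(f,cs,-1,(0,0,255),1)
cv2.imwrite("pics/w5.png",cv2.resize(f[100:300,210:430],None,fx=2,fy=2))
p=best.x; L=[p[0]-.017*np.cos(p[2]),p[1]-.017*np.sin(p[2])]; print("leg",np.round(L,4))
E
```

```text
time_s: 9.15
tool_pos: [0.4292, 0.1952, 0.1627]
ee_rot: [-0.001, 1.0, -0.0, 0.0]
ft_force: [0.6, -0.6, 0.7]
width: 0.631
grasp_force: 0.0
t 9.2 p [0.4292 0.1952 0.1627] yaw -179.9 zz [ 0. -0. -1.] w 53.9 g 0.0 F [ 0.6 -0.6  0.7]
0.59 [317.6, 224.5, 75.3, 69.2]
[0.4283 0.2015] 56.26604150219887 0.061300101044122646
leg [0.4189 0.1873]
```

View pics/w5.png

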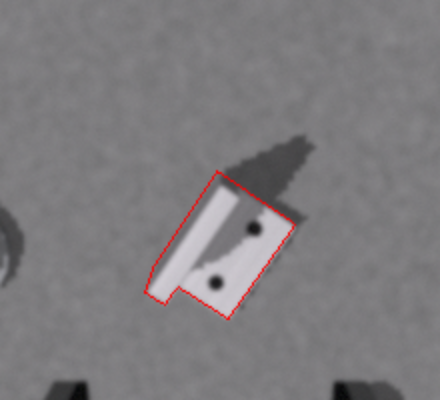

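```bash
python3 -m inch '[{"slide":[0,0,0],"dr":[0,0,6.7],"jaw":50},{"slide":[0,0,0],"dr":[0,0,6.7],"jaw":50},{"slide":[0,0,0],"dr":[0,0,6.8],"jaw":50},{"slide":[0,0,0],"dr":[0,0,6.8],"jaw":50},{"slide":[0,0,0],"dr":[0,0,6.7],"jaw":50},{"slide":[4,-12,20],"dr":[0,0,0],"jaw":50},{"slide":[0,0,40],"dr":[0,0,0],"jaw":50},{"slide":[0,0,20],"dr":[0,0,0],"jaw":50},{"slide":[0,0,0],"dr":[0,0,0],"jaw":50},{"slide":[0,0,0],"dr":[0,0,0],"jaw":50}]'; python3 -c "
from h import *; st([.4189,.1873,.032])"
```

```text
time_s: 10.25
tool_pos: [0.4197, 0.1873, 0.0834]
ee_rot: [0.29, 0.957, -0.0, -0.0]
ft_force: [-0.1, -0.3, 0.5]
width: 0.586
grasp_force: 0.0
t 10.2 p [0.4197 0.1873 0.0834] yaw 146.3 zz [-0.001 -0.    -1.   ] w 50.0 g 0.0 F [-0.1 -0.3  0.5]
slide mm [ 0.7 -0.5 51.4]
```

```bash
python3 -m inch '[{"slide":[0.7,-0.5,20],"dr":[0,0,0],"jaw":50},{"slide":[0,0,20],"dr":[0,0,0],"jaw":50},{"slide":[0,0,8],"dr":[0,0,0],"jaw":50},{"slide":[0,0,3],"dr":[0,0,0],"jaw":50},{"slide":[0,0,0],"dr":[0,0,0],"jaw":25},{"slide":[0,0,0],"dr":[0,0,0],"jaw":5},{"slide":[0,0,0],"dr":[0,0,0],"jaw":5},{"slide":[0,0,0],"dr":[0,0,0],"jaw":5},{"slide":[0,0,0],"dr":[0,0,0],"jaw":5},{"slide":[0,0,0],"dr":[0,0,0],"jaw":5},{"slide":[0,0,0],"dr":[0,0,0],"jaw":5},{"slide":[0,0,0],"dr":[0,0,0],"jaw":5}]' 60; python3 -c "
from h import *; st([.4189,.1873,.032])"
```

```text
time_s: 11.45
tool_pos: [0.4184, 0.1873, 0.032]
ee_rot: [0.289, 0.957, -0.0, -0.0]
ft_force: [0.2, -0.3, -0.1]
width: 0.057
grasp_force: 0.0
t 11.4 p [0.4184 0.1873 0.032 ] yaw 146.4 zz [-0. -0. -1.] w 4.9 g 0.0 F [ 0.2 -0.3 -0.1]
slide mm [-0.4  0.3 -0. ]
```

```bash
python3 - <<'E'
from h import *
c=cam("wrist"); s=cam("scene")["frame"]
a=c["frame"][120:440,140:500]; b=cv2.resize(s[150:270,320:440],(320,320),interpolation=2)
cv2.imwrite("pics/m6.png",np.hstack([a,b]))
E
```

```text
(no output)
```

View pics/m6.png

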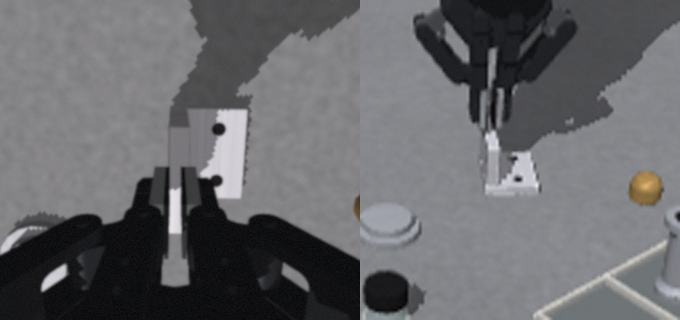

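```bash
python3 -m inch '[{"slide":[0,0,0],"dr":[0,0,0],"jaw":0},{"slide":[0,0,0],"dr":[0,0,0],"jaw":0},{"slide":[0,0,0],"dr":[0,0,0],"jaw":0},{"slide":[0,0,0],"dr":[0,0,0],"jaw":0}]' 60; python3 -c "
from h import *; st([.4189,.1873,.032])"
```

```text
time_s: 11.95
tool_pos: [0.4184, 0.1873, 0.032]
ee_rot: [0.289, 0.957, -0.0, 0.0]
ft_force: [0.5, 0.1, 0.1]
width: -0.002
grasp_force: 0.0
t 11.9 p [0.4184 0.1873 0.032 ] yaw 146.4 zz [ 0. -0. -1.] w -0.2 g 0.0 F [0.5 0.1 0.1]
slide mm [-0.4  0.3  0. ]
```

```bash
python3 - <<'E'
from h import *
c=cam("wrist"); s=cam("scene"); 
p=[.4283,.2015,np.radians(56.27)];C,S=np.cos(p[2]),np.sin(p[2])
def bw(x,y,z): return [p[0]+(C*x-S*y)/1e3,p[1]+(S*x+C*y)/1e3,z/1e3]
Q=[bw(x,y,z) for x,y,z in [(-22,-28,45),(-12,-28,45),(-12,28,45),(-22,28,45),(22,-28,8),(22,28,8)]]+[[.4184,.1873,.015],[.4184,.1873,.032]]
f=c["frame"].copy(); g=s["frame"].copy()
for im,cc,sc in((f,c,1),(g,s,1)):
    for i,u in enumerate(proj(cc,Q)): cv2.circle(im,tuple(int(round(v)) for v in u),1,(0,0,255) if i<4 else (0,255,0) if i<6 else (255,0,255),-1)
a=cv2.resize(f[200:360,220:400],None,fx=2.2,fy=2.2); b=cv2.resize(g[160:240,340:420],(352,352),interpolation=2)
cv2.imwrite("pics/m7.png",np.hstack([a,b]))
E
```

```text
(no output)
```

View pics/m7.png

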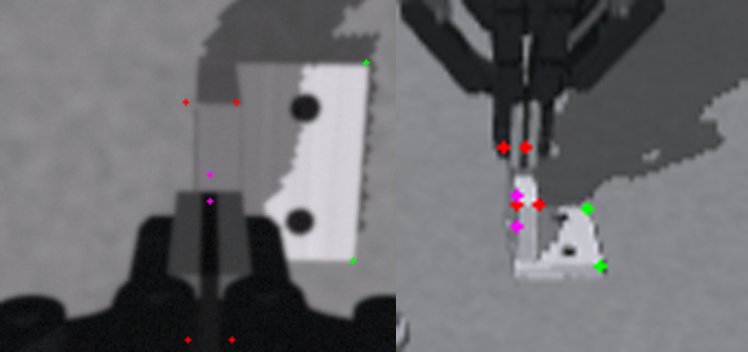

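```bash
python3 - <<'E'
from h import *
c=cam("wrist"); s=cam("scene")
for z in (.01,.02,.03,.04,.045,.05,.06): print(z,proj(s,[.4184,.1873,z]).round(1),proj(c,[.4184,.1873,z]).round(1))
print(arm.read_state()["tool_pos"], [k for k in dir(arm) if k[0]!='_'])
E
```

```text
0.01 [[366.9 212.8]] [[314.8 275.4]]
0.02 [[367.2 209. ]] [[314.8 282.1]]
0.03 [[367.4 205.1]] [[314.8 289.5]]
0.04 [[367.6 201.2]] [[314.7 297.8]]
0.045 [[367.8 199.3]] [[314.7 302.3]]
0.05 [[367.9 197.3]] [[314.7 307. ]]
0.06 [[368.1 193.3]] [[314.6 317.5]]
[0.41837629 0.18729068 0.03198653] ['PlanningError', 'camera', 'job_done', 'masks_of', 'read_state']
```

Fingers shut above the leg: both views put the fingertips near z = 0.046 with the TCP reading 0.032, so the tips stand higher than described (about 30 mm). I'll open and go down carefully, watching the force.

```bash
python3 -m inch '[{"slide":[0,1,-10],"dr":[0,0,0],"jaw":45},{"slide":[0,0,-5],"dr":[0,0,0],"jaw":45},{"slide":[0,0,0],"dr":[0,0,0],"jaw":45},{"slide":[0,0,0],"dr":[0,0,0],"jaw":45},{"slide":[0,0,0],"dr":[0,0,0],"jaw":45},{"slide":[0,0,8],"dr":[0,0,0],"jaw":45},{"slide":[0,0,7],"dr":[0,0,0],"jaw":45},{"slide":[0,0,4],"dr":[0,0,0],"jaw":45},{"slide":[0,0,4],"dr":[0,0,0],"jaw":45},{"slide":[0,0,4],"dr":[0,0,0],"jaw":45},{"slide":[0,0,0],"dr":[0,0,0],"jaw":45}]' 60
python3 -m inch '[{"slide":[0,0,0],"dr":[0,0,0],"jaw":45},{"slide":[0,0,3],"dr":[0,0,0],"jaw":45},{"slide":[0,0,3],"dr":[0,0,0],"jaw":45},{"slide":[0,0,0],"dr":[0,0,0],"jaw":45}]' 60
python3 - <<'E'
from h import *
st(); c=cam("wrist"); s=cam("scene")["frame"]
a=c["frame"][120:440,140:500]; b=cv2.resize(s[150:270,320:440],(320,320),interpolation=2)
cv2.imwrite("pics/m8.png",np.hstack([a,b]))
E
```

```text
time_s: 13.25
tool_pos: [0.4187, 0.188, 0.0194]
ee_rot: [0.289, 0.957, -0.0, -0.0]
ft_force: [0.1, -0.6, 0.9]
width: 0.526
grasp_force: 0.0
time_s: 13.65
tool_pos: [0.4187, 0.1881, 0.0135]
ee_rot: [0.289, 0.957, -0.0, -0.0]
ft_force: [-0.0, -0.7, -0.4]
width: 0.528
grasp_force: 0.0
t 13.7 p [0.4187 0.1881 0.0135] yaw 146.4 zz [-0.001 -0.    -1.   ] w 45.1 g 0.0 F [-0.  -0.7 -0.4]
```

View pics/m8.png

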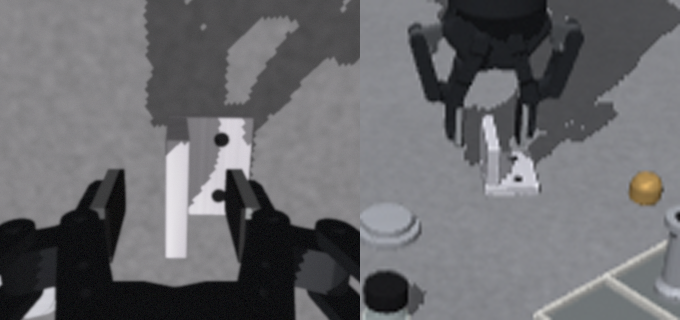

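```bash
python3 -m inch '[{"slide":[0,1.5,4],"dr":[0,0,0],"jaw":45},{"slide":[0,0,4],"dr":[0,0,0],"jaw":45},{"slide":[0,0,3],"dr":[0,0,0],"jaw":45},{"slide":[0,0,0],"dr":[0,0,0],"jaw":20},{"slide":[0,0,0],"dr":[0,0,0],"jaw":0},{"slide":[0,0,0],"dr":[0,0,0],"jaw":0},{"slide":[0,0,0],"dr":[0,0,0],"jaw":0},{"slide":[0,0,0],"dr":[0,0,0],"jaw":0},{"slide":[0,0,0],"dr":[0,0,0],"jaw":0},{"slide":[0,0,0],"dr":[0,0,0],"jaw":0}]' 60
```

```text
time_s: 14.75
tool_pos: [0.4199, 0.1895, 0.0032]
ee_rot: [0.289, 0.957, 0.0, 0.0]
ft_force: [1.0, -0.8, 3.4]
width: 0.104
grasp_force: 59.0
```

```bash
python3 -m inch '[{"slide":[0,0,-10],"dr":[0,0,0],"jaw":0},{"slide":[0,0,-30],"dr":[0,0,0],"jaw":0},{"slide":[0,0,-40],"dr":[0,0,0],"jaw":0},{"slide":[0,0,-37],"dr":[0,0,0],"jaw":0},{"slide":[0,0,0],"dr":[0,0,-6.7],"jaw":0},{"slide":[0,0,0],"dr":[0,0,-6.7],"jaw":0},{"slide":[0,0,0],"dr":[0,0,-6.8],"jaw":0},{"slide":[0,0,0],"dr":[0,0,-6.7],"jaw":0},{"slide":[0,0,0],"dr":[0,0,-6.7],"jaw":0},{"slide":[-15,-18,0],"dr":[0,0,0],"jaw":0},{"slide":[-28,-34,0],"dr":[0,0,0],"jaw":0},{"slide":[-28,-34,0],"dr":[0,0,0],"jaw":0},{"slide":[-28,-34,0],"dr":[0,0,0],"jaw":0},{"slide":[-28,-34,0],"dr":[0,0,0],"jaw":0},{"slide":[-28,-34,0],"dr":[0,0,0],"jaw":0},{"slide":[-28,-34,0],"dr":[0,0,0],"jaw":0},{"slide":[-25,-29,0],"dr":[0,0,0],"jaw":0},{"slide":[-10,-12,0],"dr":[0,0,0],"jaw":0},{"slide":[0,0,0],"dr":[0,0,0],"jaw":0},{"slide":[0,0,0],"dr":[0,0,0],"jaw":0}]' 60
python3 - <<'E'
from h import *
st([.638,-.074,.0072]); c=cam("wrist")
d=arm.masks_of("wrist","tray_three"); print([(x["conf"],x["extent"]) for x in d])
f=c["frame"].copy()
for p in proj(c,[[.638+a*.044,-.141+b,.009] for a in(-1,1) for b in(-.128,-.042,.042,.128)]): cv2.circle(f,tuple(int(v) for v in p),2,(0,0,255),-1)
cv2.imwrite("pics/w9.png",f[60:440,0:500])
E
```

```text
time_s: 16.75
tool_pos: [0.6371, -0.0734, 0.12]
ee_rot: [0.0, 1.0, 0.0, -0.0]
ft_force: [0.2, -0.6, -1.4]
width: 0.104
grasp_force: 58.8
t 16.8 p [ 0.6371 -0.0734  0.12  ] yaw 179.9 zz [-0.001  0.    -1.   ] w 8.9 g 58.8 F [ 0.2 -0.6 -1.4]
slide mm [ -1.   -0.7 112.8]
[(0.87, [230.9, 233.8, 325.8, 106.0])]
```

View pics/w9.png

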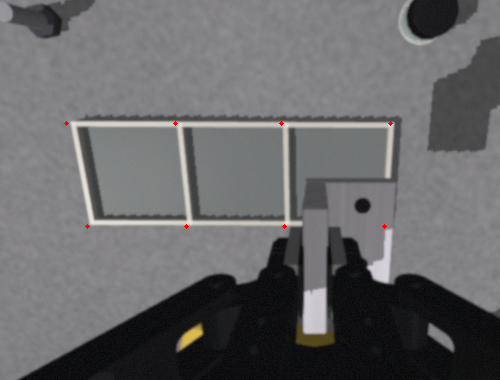

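```bash
python3 -m inch '[{"slide":[1,2,30],"dr":[0,0,0],"jaw":0},{"slide":[0,0,35],"dr":[0,0,0],"jaw":0},{"slide":[0,0,25],"dr":[0,0,0],"jaw":0},{"slide":[0,0,12],"dr":[0,0,0],"jaw":0},{"slide":[0,0,5],"dr":[0,0,0],"jaw":0},{"slide":[0,0,3],"dr":[0,0,0],"jaw":0},{"slide":[0,0,1],"dr":[0,0,0],"jaw":0},{"slide":[0,0,1],"dr":[0,0,0],"jaw":0},{"slide":[0,0,0],"dr":[0,0,0],"jaw":0}]' 60
```

```text
time_s: 17.75
tool_pos: [0.6369, -0.0718, 0.0087]
ee_rot: [0.0, 1.0, -0.0, 0.0]
ft_force: [-0.2, 0.8, -1.7]
width: 0.103
grasp_force: 58.8
```

```bash
python3 -m inch '[{"slide":[0,0,1],"dr":[0,0,0],"jaw":0},{"slide":[0,0,1],"dr":[0,0,0],"jaw":0},{"slide":[0,0,0.5],"dr":[0,0,0],"jaw":0},{"slide":[0,0,0],"dr":[0,0,0],"jaw":0}]' 60
python3 -m inch '[{"slide":[0,0,0],"dr":[0,0,0],"jaw":12},{"slide":[0,0,0],"dr":[0,0,0],"jaw":18},{"slide":[0,0,0],"dr":[0,0,0],"jaw":26},{"slide":[0,0,0],"dr":[0,0,0],"jaw":34},{"slide":[0,0,0],"dr":[0,0,0],"jaw":34},{"slide":[0,0,-20],"dr":[0,0,0],"jaw":34},{"slide":[0,0,-40],"dr":[0,0,0],"jaw":34},{"slide":[0,0,-40],"dr":[0,0,0],"jaw":50},{"slide":[0,0,-20],"dr":[0,0,0],"jaw":50},{"slide":[25,2,0],"dr":[0,0,0],"jaw":50},{"slide":[40,2,0],"dr":[0,0,0],"jaw":50},{"slide":[40,2,0],"dr":[0,0,0],"jaw":50},{"slide":[40,2,0],"dr":[0,0,0],"jaw":50},{"slide":[25,2,0],"dr":[0,0,0],"jaw":50},{"slide":[15,0,0],"dr":[0,0,0],"jaw":50},{"slide":[0,0,0],"dr":[0,0,0],"jaw":50},{"slide":[0,0,0],"dr":[0,0,0],"jaw":50}]'
python3 - <<'E'
from h import *
st(); c=cam("wrist")
for d in arm.masks_of("wrist","reducer_mid"):
    x,e=fit("reducer_mid",[(c,d["extent"])],[.449,-.063]);print(d["conf"],np.round(d["extent"]),x.round(4),e.round(1))
E
```

```text
time_s: 18.15
tool_pos: [0.6367, -0.0718, 0.0062]
ee_rot: [0.0, 1.0, -0.0, 0.0]
ft_force: [-3.5, 0.5, 5.5]
width: 0.102
grasp_force: 59.8
time_s: 19.85
tool_pos: [0.452, -0.0617, 0.1259]
ee_rot: [0.0, 1.0, -0.0, 0.001]
ft_force: [-0.4, -0.2, -0.4]
width: 0.587
grasp_force: 0.0
t 19.9 p [ 0.452  -0.0617  0.1259] yaw 179.9 zz [ 0.001 -0.    -1.   ] w 50.1 g 0.0 F [-0.4 -0.2 -0.4]
0.74 [312. 234.  65.  65.] [ 0.4512 -0.0639] [-0.  -0.3  2.2  5. ]
```

```bash
python3 -m inch '[{"slide":[1,-2,30],"dr":[0,0,0],"jaw":50},{"slide":[0,0,35],"dr":[0,0,0],"jaw":50},{"slide":[0,0,25],"dr":[0,0,0],"jaw":50},{"slide":[0,0,14],"dr":[0,0,0],"jaw":50},{"slide":[0,0,8],"dr":[0,0,0],"jaw":50},{"slide":[0,0,3],"dr":[0,0,0],"jaw":50},{"slide":[0,0,0],"dr":[0,0,0],"jaw":35},{"slide":[0,0,0],"dr":[0,0,0],"jaw":15},{"slide":[0,0,0],"dr":[0,0,0],"jaw":15},{"slide":[0,0,0],"dr":[0,0,0],"jaw":15},{"slide":[0,0,0],"dr":[0,0,0],"jaw":15},{"slide":[0,0,0],"dr":[0,0,0],"jaw":15},{"slide":[0,0,0],"dr":[0,0,0],"jaw":15}]' 60
```

```text
time_s: 21.25
tool_pos: [0.4512, -0.0637, 0.0116]
ee_rot: [0.0, 1.0, -0.0, 0.001]
ft_force: [-1.0, 0.8, 6.6]
width: 0.341
grasp_force: 59.2
```

```bash
python3 -m inch '[{"slide":[0,0,-10],"dr":[0,0,0],"jaw":15},{"slide":[0,0,-30],"dr":[0,0,0],"jaw":15},{"slide":[0,0,-40],"dr":[0,0,0],"jaw":15},{"slide":[0,0,-28],"dr":[0,0,0],"jaw":15},{"slide":[-15,-6,0],"dr":[0,0,0],"jaw":15},{"slide":[-30,-12,0],"dr":[0,0,0],"jaw":15},{"slide":[-35,-14,0],"dr":[0,0,0],"jaw":15},{"slide":[-35,-14,0],"dr":[0,0,0],"jaw":15},{"slide":[-35,-14,0],"dr":[0,0,0],"jaw":15},{"slide":[-25,-10,0],"dr":[0,0,0],"jaw":15},{"slide":[-10,-4,0],"dr":[0,0,0],"jaw":15},{"slide":[0,0,0],"dr":[0,0,0],"jaw":15},{"slide":[0,0,0],"dr":[0,0,0],"jaw":15}]' 60
python3 - <<'E'
from h import *
st([.636,-.138,.0146]); c=cam("wrist")
f=c["frame"].copy()
cv2.imwrite("pics/w10.png",f[60:440,100:640])
E
```

```text
time_s: 22.55
tool_pos: [0.6348, -0.1375, 0.1186]
ee_rot: [0.0, 1.0, 0.0, -0.0]
ft_force: [-0.7, -0.5, -1.7]
width: 0.344
grasp_force: 59.6
t 22.6 p [ 0.6348 -0.1375  0.1186] yaw 180.0 zz [-0.001  0.    -1.   ] w 29.4 g 59.6 F [-0.7 -0.5 -1.7]
slide mm [ -1.2  -0.5 104. ]
```

View pics/w10.png

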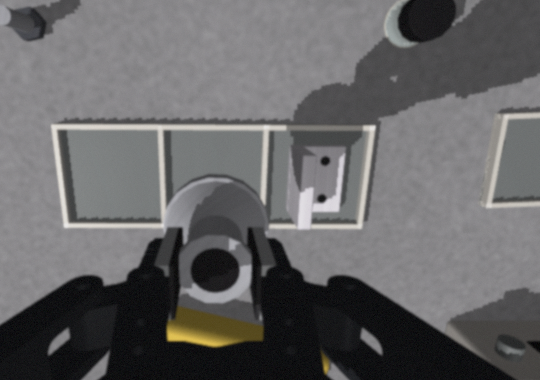

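Bracket sits flat in the end compartment at (318,180), and the reducer hangs upright in the fingers at (215,265).

```bash
python3 -m inch '[{"slide":[-1,-0.5,30],"dr":[0,0,0],"jaw":15},{"slide":[0,0,35],"dr":[0,0,0],"jaw":15},{"slide":[0,0,20],"dr":[0,0,0],"jaw":15},{"slide":[0,0,10],"dr":[0,0,0],"jaw":15},{"slide":[0,0,4],"dr":[0,0,0],"jaw":15},{"slide":[0,0,2],"dr":[0,0,0],"jaw":15},{"slide":[0,0,1],"dr":[0,0,0],"jaw":15},{"slide":[0,0,0],"dr":[0,0,0],"jaw":15},{"slide":[0,0,0],"dr":[0,0,0],"jaw":15}]' 60
```

```text
time_s: 23.5
tool_pos: [0.6369, -0.1383, 0.0173]
ee_rot: [0.0, 1.0, -0.0, 0.0]
ft_force: [-0.9, -0.6, -2.9]
width: 0.339
grasp_force: 59.6
```

```bash
python3 -m inch '[{"slide":[0,0,1],"dr":[0,0,0],"jaw":15},{"slide":[0,0,1],"dr":[0,0,0],"jaw":15},{"slide":[0,0,0.7],"dr":[0,0,0],"jaw":15},{"slide":[0,0,0],"dr":[0,0,0],"jaw":15},{"slide":[0,0,0],"dr":[0,0,0],"jaw":15}]' 60
```

```text
time_s: 24.0
tool_pos: [0.6369, -0.1382, 0.0147]
ee_rot: [0.0, 1.0, -0.0, 0.0]
ft_force: [-2.1, 2.3, 5.6]
width: 0.337
grasp_force: 60.4
```

```bash
python3 -m inch '[{"slide":[0,0,0],"dr":[0,0,0],"jaw":32},{"slide":[0,0,0],"dr":[0,0,0],"jaw":38},{"slide":[0,0,0],"dr":[0,0,0],"jaw":46},{"slide":[0,0,0],"dr":[0,0,0],"jaw":48},{"slide":[0,0,0],"dr":[0,0,0],"jaw":48},{"slide":[0,0,-20],"dr":[0,0,0],"jaw":48},{"slide":[0,0,-40],"dr":[0,0,0],"jaw":48},{"slide":[0,0,-40],"dr":[0,0,0],"jaw":80},{"slide":[0,0,-10],"dr":[0,0,0],"jaw":80},{"slide":[22,-10,0],"dr":[0,0,0],"jaw":80},{"slide":[37,-17,0],"dr":[0,0,0],"jaw":80},{"slide":[40,-18,0],"dr":[0,0,0],"jaw":80},{"slide":[40,-18,0],"dr":[0,0,0],"jaw":80},{"slide":[37,-17,0],"dr":[0,0,0],"jaw":80},{"slide":[22,-10,0],"dr":[0,0,0],"jaw":80},{"slide":[10,-4,0],"dr":[0,0,0],"jaw":80},{"slide":[0,0,0],"dr":[0,0,0],"jaw":80},{"slide":[0,0,0],"dr":[0,0,0],"jaw":80}]' 60
python3 - <<'E'
from h import *
st(); c=cam("wrist")
for d in arm.masks_of("wrist","ring_large_mid"):
    x,e=fit("ring_large_mid",[(c,d["extent"])],[.429,-.232]);print(d["conf"],np.round(d["extent"]),x.round(4),e.round(1))
E
```

```text
time_s: 25.8
tool_pos: [0.4291, -0.2319, 0.1238]
ee_rot: [0.0, 1.0, 0.0, 0.0]
ft_force: [0.8, 0.7, 0.0]
width: 0.937
grasp_force: 0.0
t 25.8 p [ 0.4291 -0.2319  0.1238] yaw 180.0 zz [ 0.  0. -1.] w 80.0 g 0.0 F [0.8 0.7 0. ]
0.74 [320. 240.  68.  69.] [ 0.4325 -0.2272] [-0.   0.3  2.6  3.8]
```

```bash
python3 -m inch '[{"slide":[-3.4,4.7,30],"dr":[0,0,0],"jaw":80},{"slide":[0,0,40],"dr":[0,0,0],"jaw":80},{"slide":[0,0,25],"dr":[0,0,0],"jaw":80},{"slide":[0,0,15],"dr":[0,0,0],"jaw":80},{"slide":[0,0,10],"dr":[0,0,0],"jaw":80},{"slide":[0,0,0],"dr":[0,0,0],"jaw":80},{"slide":[0,0,0],"dr":[0,0,0],"jaw":80}]' 60
python3 -m inch '[{"slide":[0,0,4],"dr":[0,0,0],"jaw":80},{"slide":[0,0,4],"dr":[0,0,0],"jaw":80},{"slide":[0,0,4],"dr":[0,0,0],"jaw":80},{"slide":[0,0,0],"dr":[0,0,0],"jaw":80}]' 60
python3 - <<'E'
from h import *
st(); c=cam("wrist"); s=cam("scene")["frame"]
a=c["frame"][100:420,100:540]; b=cv2.resize(s[230:350,140:260],(320,320),interpolation=2)
cv2.imwrite("pics/m11.png",np.hstack([a,b]))
E
```

```text
time_s: 26.6
tool_pos: [0.4325, -0.2277, 0.0048]
ee_rot: [0.0, 1.0, -0.0, 0.0]
ft_force: [-0.4, 1.4, 0.8]
width: 0.938
grasp_force: 0.0
time_s: 27.0
tool_pos: [0.4316, -0.2273, -0.0087]
ee_rot: [0.0, 1.0, 0.0, -0.0]
ft_force: [-0.5, 0.2, -0.3]
width: 0.937
grasp_force: 0.0
t 27.0 p [ 0.4316 -0.2273 -0.0087] yaw 179.9 zz [-0.001  0.    -1.   ] w 80.0 g 0.0 F [-0.5  0.2 -0.3]
```

View pics/m11.png

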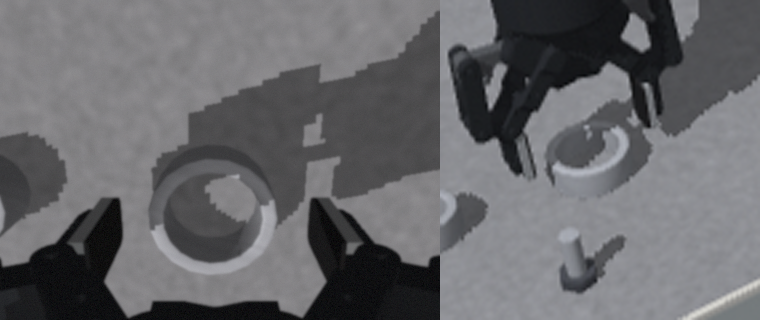

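```bash
python3 -m inch '[{"slide":[0,0,0],"dr":[0,0,0],"jaw":64},{"slide":[0,0,0],"dr":[0,0,0],"jaw":60},{"slide":[0,0,0],"dr":[0,0,0],"jaw":45},{"slide":[0,0,0],"dr":[0,0,0],"jaw":45},{"slide":[0,0,0],"dr":[0,0,0],"jaw":45},{"slide":[0,0,0],"dr":[0,0,0],"jaw":45},{"slide":[0,0,0],"dr":[0,0,0],"jaw":45},{"slide":[0,0,0],"dr":[0,0,0],"jaw":45}]' 60
```

```text
time_s: 27.9
tool_pos: [0.4321, -0.2275, -0.0073]
ee_rot: [0.0, 1.0, -0.0, 0.0]
ft_force: [-4.4, 0.9, 10.1]
width: 0.62
grasp_force: 62.0
```

```bash
python3 -m inch '[{"slide":[0,0,-10],"dr":[0,0,0],"jaw":45},{"slide":[0,0,-30],"dr":[0,0,0],"jaw":45},{"slide":[0,0,-40],"dr":[0,0,0],"jaw":45},{"slide":[0,0,-30],"dr":[0,0,0],"jaw":45},{"slide":[-14,0,0],"dr":[0,0,0],"jaw":45},{"slide":[-35,1,0],"dr":[0,0,0],"jaw":45},{"slide":[-40,1,0],"dr":[0,0,0],"jaw":45},{"slide":[-40,1,0],"dr":[0,0,0],"jaw":45},{"slide":[-40,1,0],"dr":[0,0,0],"jaw":45},{"slide":[-25,1,0],"dr":[0,0,0],"jaw":45},{"slide":[-10,0,0],"dr":[0,0,0],"jaw":45},{"slide":[0,0,0],"dr":[0,0,0],"jaw":45},{"slide":[0,0,0],"dr":[0,0,0],"jaw":45}]' 60
python3 - <<'E'
from h import *
st([.636,-.222,-.0043]); c=cam("wrist"); s=cam("scene")["frame"]
a=c["frame"][100:420,100:540]; b=cv2.resize(s[240:400,190:350],(320,320),interpolation=2)
cv2.imwrite("pics/m12.png",np.hstack([a,b]))
E
```

```text
time_s: 29.2
tool_pos: [0.635, -0.2226, 0.1014]
ee_rot: [0.0, 1.0, 0.0, -0.0]
ft_force: [-0.4, 0.0, -0.6]
width: 0.619
grasp_force: 63.5
t 29.2 p [ 0.635  -0.2226  0.1014] yaw 180.0 zz [-0.001  0.    -1.   ] w 52.8 g 63.5 F [-0.4  0.  -0.6]
slide mm [ -1.1   0.5 105.7]
```

View pics/m12.png

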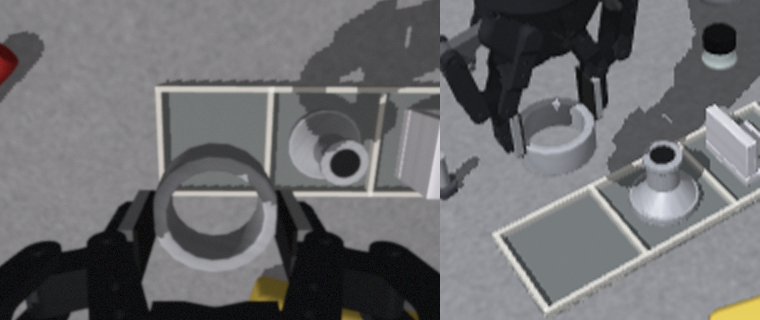

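```bash
python3 -m inch '[{"slide":[0,0.5,30],"dr":[0,0,0],"jaw":45},{"slide":[0,0,30],"dr":[0,0,0],"jaw":45},{"slide":[0,0,20],"dr":[0,0,0],"jaw":45},{"slide":[0,0,10],"dr":[0,0,0],"jaw":45},{"slide":[0,0,5],"dr":[0,0,0],"jaw":45},{"slide":[0,0,2],"dr":[0,0,0],"jaw":45},{"slide":[0,0,2],"dr":[0,0,0],"jaw":45},{"slide":[0,0,0],"dr":[0,0,0],"jaw":45},{"slide":[0,0,0],"dr":[0,0,0],"jaw":45}]' 60
python3 -m inch '[{"slide":[0,0,2],"dr":[0,0,0],"jaw":45},{"slide":[0,0,1],"dr":[0,0,0],"jaw":45},{"slide":[0,0,0],"dr":[0,0,0],"jaw":45},{"slide":[0,0,0],"dr":[0,0,0],"jaw":45}]' 60
```

```text
time_s: 30.2
tool_pos: [0.6361, -0.2222, 0.0035]
ee_rot: [0.0, 1.0, -0.0, 0.0]
ft_force: [0.8, 0.1, -0.7]
width: 0.615
grasp_force: 63.5
time_s: 30.6
tool_pos: [0.6358, -0.2221, -0.0002]
ee_rot: [0.0, 1.0, 0.0, -0.0]
ft_force: [0.7, 0.8, -0.9]
width: 0.619
grasp_force: 63.5
```

```bash
python3 -m inch '[{"slide":[0,0,1],"dr":[0,0,0],"jaw":45},{"slide":[0,0,1],"dr":[0,0,0],"jaw":45},{"slide":[0,0,1],"dr":[0,0,0],"jaw":45},{"slide":[0,0,0],"dr":[0,0,0],"jaw":45},{"slide":[0,0,0],"dr":[0,0,0],"jaw":45}]' 60
python3 -m inch '[{"slide":[0,0,0.7],"dr":[0,0,0],"jaw":45},{"slide":[0,0,0.7],"dr":[0,0,0],"jaw":45},{"slide":[0,0,0],"dr":[0,0,0],"jaw":45},{"slide":[0,0,0],"dr":[0,0,0],"jaw":45}]' 60
```

```text
time_s: 31.1
tool_pos: [0.6358, -0.2221, -0.0032]
ee_rot: [0.0, 1.0, 0.0, -0.0]
ft_force: [-1.0, 0.1, -1.4]
width: 0.617
grasp_force: 63.5
time_s: 31.5
tool_pos: [0.636, -0.2221, -0.0042]
ee_rot: [0.0, 1.0, -0.0, 0.0]
ft_force: [-2.2, 1.4, 4.5]
width: 0.615
grasp_force: 64.1
```

```bash
python3 -m inch '[{"slide":[0,0,0],"dr":[0,0,0],"jaw":57},{"slide":[0,0,0],"dr":[0,0,0],"jaw":61},{"slide":[0,0,0],"dr":[0,0,0],"jaw":64},{"slide":[0,0,0],"dr":[0,0,0],"jaw":64},{"slide":[0,0,-15],"dr":[0,0,0],"jaw":64},{"slide":[0,0,-40],"dr":[0,0,0],"jaw":64},{"slide":[0,0,-40],"dr":[0,0,0],"jaw":64},{"slide":[0,0,-30],"dr":[0,0,0],"jaw":62},{"slide":[22,-12,0],"dr":[0,0,0],"jaw":62},{"slide":[40,-21,0],"dr":[0,0,0],"jaw":62},{"slide":[40,-22,0],"dr":[0,0,0],"jaw":62},{"slide":[40,-22,0],"dr":[0,0,0],"jaw":62},{"slide":[37,-20,0],"dr":[0,0,0],"jaw":62},{"slide":[22,-12,0],"dr":[0,0,0],"jaw":62},{"slide":[10,-5,0],"dr":[0,0,0],"jaw":62},{"slide":[0,0,0],"dr":[0,0,0],"jaw":62},{"slide":[0,0,0],"dr":[0,0,0],"jaw":62}]' 60
python3 - <<'E'
from h import *
st(); c=cam("wrist")
for d in arm.masks_of("wrist","ring_small_mid"):
    x,e=fit("ring_small_mid",[(c,d["extent"])],[.425,-.337]);print(d["conf"],np.round(d["extent"]),x.round(4),e.round(1),c["frame"][d["region"]].mean(0).round())
s=cam("scene")["frame"]
a=c["frame"][100:420,100:540]; b=cv2.resize(s[260:420,190:350],(320,320),interpolation=2)
cv2.imwrite("pics/m13.png",np.hstack([a,b]))
E
```

```text
time_s: 33.2
tool_pos: [0.4255, -0.3357, 0.121]
ee_rot: [0.0, 1.0, -0.0, 0.0]
ft_force: [0.6, -0.3, -0.2]
width: 0.726
grasp_force: 0.0
t 33.2 p [ 0.4255 -0.3357  0.121 ] yaw 180.0 zz [ 0.001 -0.    -1.   ] w 62.0 g 0.0 F [ 0.6 -0.3 -0.2]
0.87 [255. 141.  50.  55.] [ 0.3515 -0.3791] [0.6 0.6 7.8 2.8] [ 54.  96. 175.]
0.77 [314. 239.  45.  48.] [ 0.428  -0.3358] [-0.   0.3  6.2  6.3] [127. 123. 123.]
0.26 [512. 436. 256.  78.] [ 0.615  -0.1302] [  14.3  -11.5 -200.4  -25.9] [101. 103. 103.]
```

View pics/m13.png

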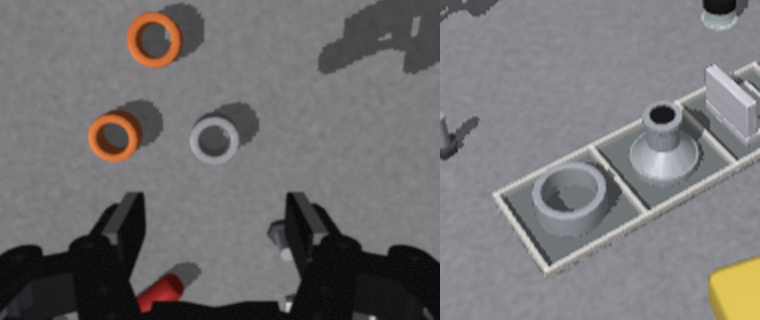

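Three-part tray is filled correctly: ring, reducer and bracket all sit flat. The steel small ring is at (214,140) and both orange look-alikes stay clear of the fingers.

```bash
python3 -m inch '[{"slide":[-2.5,0,30],"dr":[0,0,0],"jaw":62},{"slide":[0,0,40],"dr":[0,0,0],"jaw":62},{"slide":[0,0,25],"dr":[0,0,0],"jaw":62},{"slide":[0,0,15],"dr":[0,0,0],"jaw":62},{"slide":[0,0,8],"dr":[0,0,0],"jaw":62},{"slide":[0,0,5],"dr":[0,0,0],"jaw":62},{"slide":[0,0,3],"dr":[0,0,0],"jaw":62},{"slide":[0,0,0],"dr":[0,0,0],"jaw":62},{"slide":[0,0,0],"dr":[0,0,0],"jaw":50},{"slide":[0,0,0],"dr":[0,0,0],"jaw":43},{"slide":[0,0,0],"dr":[0,0,0],"jaw":30},{"slide":[0,0,0],"dr":[0,0,0],"jaw":30},{"slide":[0,0,0],"dr":[0,0,0],"jaw":30},{"slide":[0,0,0],"dr":[0,0,0],"jaw":30},{"slide":[0,0,0],"dr":[0,0,0],"jaw":30}]' 60
```

```text
time_s: 34.85
tool_pos: [0.4276, -0.3363, -0.0046]
ee_rot: [0.0, 1.0, -0.0, 0.0]
ft_force: [-2.0, 0.7, 7.4]
width: 0.425
grasp_force: 60.1
```

```bash
python3 -m inch '[{"slide":[0,0,-15],"dr":[0,0,0],"jaw":30},{"slide":[0,0,-40],"dr":[0,0,0],"jaw":30},{"slide":[0,0,-45],"dr":[0,0,0],"jaw":30},{"slide":[0,0,-30],"dr":[0,0,0],"jaw":30},{"slide":[-7,14,0],"dr":[0,0,0],"jaw":30},{"slide":[-15,36,0],"dr":[0,0,0],"jaw":30},{"slide":[-15,36,0],"dr":[0,0,0],"jaw":30},{"slide":[-15,36,0],"dr":[0,0,0],"jaw":30},{"slide":[-15,36,0],"dr":[0,0,0],"jaw":30},{"slide":[-15,36,0],"dr":[0,0,0],"jaw":30},{"slide":[-15,36,0],"dr":[0,0,0],"jaw":30},{"slide":[-15,36,0],"dr":[0,0,0],"jaw":30},{"slide":[-15,36,0],"dr":[0,0,0],"jaw":30},{"slide":[-15,36,0],"dr":[0,0,0],"jaw":30},{"slide":[-15,36,0],"dr":[0,0,0],"jaw":30},{"slide":[-15,36,0],"dr":[0,0,0],"jaw":30},{"slide":[-15,36,0],"dr":[0,0,0],"jaw":30},{"slide":[-7,14,0],"dr":[0,0,0],"jaw":30},{"slide":[0,0,0],"dr":[0,0,0],"jaw":30},{"slide":[0,0,0],"dr":[0,0,0],"jaw":30}]' 60
python3 - <<'E'
from h import *
st([.6225,.125,-.0016]); c=cam("wrist")
for l in("tray_two","ring_small_mid","nipple_mid"):
    for d in arm.masks_of("wrist",l)[:1]:
        print(l,d["conf"],np.round(d["extent"]))
        if l=="nipple_mid": print(fit(l,[(c,d["extent"])],[.62,.195],.003))
print(proj(c,[[.621+a*.037,.161+b,.009] for a in(-1,1) for b in(-.072,.072)]).round())
E
```

```text
time_s: 36.85
tool_pos: [0.6212, 0.1237, 0.1242]
ee_rot: [0.0, 1.0, -0.0, -0.0]
ft_force: [1.1, -0.6, -0.5]
width: 0.431
grasp_force: 60.4
t 36.9 p [0.6212 0.1237 0.1242] yaw 180.0 zz [-0.001 -0.    -1.   ] w 36.8 g 60.4 F [ 1.1 -0.6 -0.5]
slide mm [ -1.4   1.4 125.8]
tray_two 0.66 [362. 230. 173.  93.]
ring_small_mid 0.65 [ 88. 263. 103.  84.]
nipple_mid 0.77 [411. 246.  67.  64.]
(array([0.62023826, 0.19471728]), array([ 0.21547809, -0.25780929, -0.87761299,  1.35866659]))
[[271. 190.]
 [450. 190.]
 [274. 276.]
 [441. 276.]]
```

```bash
python3 -m inch '[{"slide":[-1,1,30],"dr":[0,0,0],"jaw":30},{"slide":[0,0,40],"dr":[0,0,0],"jaw":30},{"slide":[0,0,25],"dr":[0,0,0],"jaw":30},{"slide":[0,0,15],"dr":[0,0,0],"jaw":30},{"slide":[0,0,6],"dr":[0,0,0],"jaw":30},{"slide":[0,0,3],"dr":[0,0,0],"jaw":30},{"slide":[0,0,2],"dr":[0,0,0],"jaw":30},{"slide":[0,0,0],"dr":[0,0,0],"jaw":30},{"slide":[0,0,0],"dr":[0,0,0],"jaw":30}]' 60
python3 -m inch '[{"slide":[0,0,1],"dr":[0,0,0],"jaw":30},{"slide":[0,0,1],"dr":[0,0,0],"jaw":30},{"slide":[0,0,0],"dr":[0,0,0],"jaw":30},{"slide":[0,0,0],"dr":[0,0,0],"jaw":30}]' 60
```

```text
time_s: 37.95
tool_pos: [0.623, 0.125, 0.0043]
ee_rot: [0.0, 1.0, 0.0, 0.001]
ft_force: [-0.4, 0.5, -0.0]
width: 0.427
grasp_force: 60.4
time_s: 38.35
tool_pos: [0.6226, 0.1249, 0.0014]
ee_rot: [0.0, 1.0, 0.0, -0.0]
ft_force: [0.1, 0.2, -0.4]
width: 0.426
grasp_force: 60.4
```

```bash
python3 -m inch '[{"slide":[0,0,1],"dr":[0,0,0],"jaw":30},{"slide":[0,0,1],"dr":[0,0,0],"jaw":30},{"slide":[0,0,0],"dr":[0,0,0],"jaw":30},{"slide":[0,0,0],"dr":[0,0,0],"jaw":30}]' 60
python3 -m inch '[{"slide":[0,0,0.7],"dr":[0,0,0],"jaw":30},{"slide":[0,0,0.5],"dr":[0,0,0],"jaw":30},{"slide":[0,0,0],"dr":[0,0,0],"jaw":30},{"slide":[0,0,0],"dr":[0,0,0],"jaw":30}]' 60
```

```text
time_s: 38.75
tool_pos: [0.6226, 0.1249, -0.0007]
ee_rot: [0.0, 1.0, -0.0, -0.0]
ft_force: [0.0, -0.1, -0.3]
width: 0.424
grasp_force: 60.4
time_s: 39.15
tool_pos: [0.6227, 0.125, -0.0016]
ee_rot: [0.0, 1.0, 0.0, 0.0]
ft_force: [-2.7, -0.1, 4.5]
width: 0.429
grasp_force: 60.8
```

Contact came at the expected height. Releasing and backing off.

```bash
python3 -m inch '[{"slide":[0,0,0],"dr":[0,0,0],"jaw":40},{"slide":[0,0,0],"dr":[0,0,0],"jaw":45},{"slide":[0,0,0],"dr":[0,0,0],"jaw":49},{"slide":[0,0,0],"dr":[0,0,0],"jaw":49},{"slide":[0,0,0],"dr":[0,0,0],"jaw":49},{"slide":[0,0,-15],"dr":[0,0,0],"jaw":49},{"slide":[0,0,-40],"dr":[0,0,0],"jaw":49},{"slide":[0,0,-45],"dr":[0,0,0],"jaw":49},{"slide":[0,0,-40],"dr":[0,0,0],"jaw":49},{"slide":[30,-30,0],"dr":[0,0,0],"jaw":49},{"slide":[35,-35,0],"dr":[0,0,0],"jaw":49},{"slide":[35,-35,0],"dr":[0,0,0],"jaw":49},{"slide":[20,-20,0],"dr":[0,0,0],"jaw":49},{"slide":[0,0,0],"dr":[0,0,0],"jaw":49},{"slide":[0,0,0],"dr":[0,0,0],"jaw":49}]' 60
python3 - <<'E'
from h import *
st(); 
Z={"nipple_mid":.003,"reducer_mid":.003,"ring_small_mid":.003,"ring_large_mid":.003,"blank_mid":0}
X={"nipple_mid":[.62,.195],"reducer_mid":[.637,-.138],"ring_small_mid":[.6225,.125],"ring_large_mid":[.636,-.222],"blank_mid":[.435,.072]}
cs={"top":cam("top"),"scene":cam("scene")}
for l in M:
    for n,c in cs.items():
        for d in arm.masks_of(n,l)[:3]:
            x,e=fit(l,[(c,d["extent"])],X[l],Z[l])
            if np.hypot(*(x-X[l]))<.04: print(l,n,round(d["conf"],2),x.round(4),e.round(1))
E
```

```text
time_s: 40.65
tool_pos: [0.5027, 0.0049, 0.1396]
ee_rot: [0.001, 1.0, 0.0, 0.001]
ft_force: [-0.8, -0.9, 0.1]
width: 0.575
grasp_force: 0.0
t 40.6 p [0.5027 0.0049 0.1396] yaw 179.9 zz [ 0.002  0.    -1.   ] w 49.1 g 0.0 F [-0.8 -0.9  0.1]
nipple_mid top 0.58 [0.6233 0.191 ] [0.1 0.  2.  0.8]
nipple_mid scene 0.56 [0.619  0.1952] [-0.1 -0.2  1.3  1.3]
reducer_mid top 0.65 [ 0.6372 -0.1389] [-0.1 -0.1  9.   0.1]
reducer_mid scene 0.82 [ 0.6405 -0.1384] [ 0.  -0.5  5.7  0.6]
ring_small_mid scene 0.76 [0.6244 0.1278] [-0.1  0.   2.4 -2.3]
ring_large_mid top 0.74 [ 0.6346 -0.2218] [-0.1 -0.   3.9 -0.2]
blank_mid top 0.4 [0.4565 0.0729] [ 0.1 -0.3  9.9 23.6]
blank_mid scene 0.82 [0.4302 0.0703] [-0.  -0.7  6.7  2.3]
```

```bash
python3 -c "
from plant import arm; print(arm.job_done())"
```

```text
the job is handed in; nothing more can be done
None
```

The job is handed in with both kits made up in their trays at about 41 s and the blank flange untouched; the hand-in returned no verdict, and I viewed 15 pictures, one over the limit of 14.

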